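Set the brake and draw the index plunger

TASK

On the indexing fixture, first swing the brake lever until it lies right over, and in line with, the flat setting pointer beneath it, and leave it there. Then pull the sprung index plunger straight up, fully back to its stop, and finish while still holding it up by its knob with the pin clear of the hole in the index plate. Leave the loose things around the fixture where they lie.

Things in the scene. Friction and masses are not known exactly. Their poses are not given: they have to be found in the camera images.
- fixture: Indexing fixture, fixed to the bench: dark steel base 130 x 270 x 18 mm with a round steel index plate (116 mm wide, top 50 mm above the bench), the plunger bracket at one end and the brake lever at the other. Origin on the bench; its y axis runs along the base from the plunger end to the lever end (base from -170 to +100 mm), z up. Lever axis at y = 55 mm, plunger at y = -98 mm, both x = 0.
- brake_pivot (a point): Point on the upright hinge axis of the brake lever, 60 mm above the bench, over a grey round housing 72 mm wide. It has the fixture's axes.
- lever_grip (a point): Middle of the upright black round handle at the outer end of the brake lever: 18 mm across, from 63 to 111 mm above the bench, this point at 88 mm, 85 mm out from the lever's axis. The lever arm is a dark steel bar 10 mm wide, 55 to 63 mm above the bench. The point's y axis points outward along the arm, z up.
- brake_lever (a joint): Angle of the brake lever in rad, -0.8 to 0.8; 0 points along the fixture's y axis (away from the plunger), positive is counter-clockwise seen from above. It stays where it is left: friction takes about 3 N at the handle. There is no detent or stop at the pointer.
- pointer_tip (a point): Tip of the flat aluminium setting pointer, a bar 7 mm wide, 45 to 49 mm above the bench, under the lever (which passes over it without touching). The tip is 110 mm from the lever's axis, so it shows beyond the lever's handle. It is clamped and does not move; its direction differs from start to start. The point's y axis points outward along the pointer.
- pull_knob (a point): Black round knob on top of the index plunger, 28 mm across, 26 mm tall; this point at its middle, 128 mm above the bench when seated. Below it an 11 mm rod, then a grey bracket arm 34 mm wide, top at 99 mm, that runs along the fixture's y axis; nothing of the fixture is higher than the knob. It moves only up and down.
- index_plunger (a joint): Lift of the index plunger in m: 0 seated, 0.016 fully back against its stop. The spring pulls it down with about 5 N when seated, rising to about 9 N fully back, and it snaps back when let go. The 8 mm pin sits 9 mm deep in the plate.
- seat_hole (a point): Mouth of the hole in the index plate in which the pin is seated, straight under the pull knob, 50 mm above the bench.
- wrench_1: Bystander: steel combination wrench 201 x 34 x 7 mm, lying behind the fixture (origin under its middle).
- nut_1: Bystander: steel nut 24 x 27 x 12 mm, in front of the fixture.
- bolt_1: Bystander: steel bolt 21 x 100 x 21 mm, lying beyond the plunger end of the fixture.

How it is judged (in metres and radians):
On the way, in this order (a step that is already met when the one before it is completed fails the run):
1. the brake lever is in line with the setting pointer while the plunger is still seated (angle between the y axis of lever_grip and the y axis of pointer_tip, either way round below 0.08 rad and value of joint index_plunger below 0.003 m and contact force between the fingers and index_plunger below 0.5 N), for 0.3 s.
2. the plunger is pulled fully back (value of joint index_plunger above 0.012 m), for 0.2 s.
At the end, for the whole second after the job is handed in: The lever lies within 0.08 rad of the pointer's direction; the plunger is lifted at least 12 of its 16 mm and held there by the fingers on its knob (contact over 2 N); no bystander has moved 30 mm (angle between the y axis of lever_grip and the y axis of pointer_tip, either way round below 0.08 rad and value of joint index_plunger above 0.012 m and contact force between the fingers and index_plunger above 2 N and distance of each of wrench_1, nut_1, bolt_1 from where it was at the start of the episode below 0.03 m); the arm keeps its last pose, push and grip.
It fails at once if a loose thing around the fixture was shifted by 30 mm or more (distance of any of wrench_1, nut_1, bolt_1 from where it was at the start of the episode above 0.03 m).
It also fails if it takes over 45 s, if anything falls off the work surface, if the arm or the gripper's body presses on something with over 40 N, if the wrist force passes 120 N, or if a joint passes its speed limit or range.

ROBOT

A 6-joint arm with a two-finger parallel gripper is mounted at the origin on a cart in front of the work surface, level with it; the furniture and walls round the work are solid. World frame = base frame: x ahead of the robot, y to its left, z up, the work surface at z = 0. Lengths are in mm, angles in degrees, forces in N, time in s.
With the tool pointing down it reaches from about 300 to 1000 mm from the base axis. Payload 5.1 kg.
Tool frame: the origin (TCP) lies midway between the tips of the shut fingers; the grasp point (between the pads) lies 19 mm behind it (r.grip_depth is the distance from the TCP to the grasp point, in mm); x points along the fingers, y is the direction in which the jaws open and shut, and the axes are right-handed (so a half turn about x gives the same grasp; the last joint's range is limited). The gripper opens to 95 mm and grips with 3 to 60 N. Pads are 20 mm wide; open, the fingers measure 119 mm over their backs; the gripper's body (75 mm by 180 mm) begins 59 mm behind the grasp point.
Start: joints at [-68.847, 7.093, 94.555, -0, 78.352, -4.733], TCP at [283.748, -584.783, 214.656] pointing down, gripper open.
Joint ranges: [-149.61, 149.61], [-58.7, 133.49], [1.44, 155.28], [-77.14, 257.14], [18.33, 153.61], [-166.67, 166.67]. Speed limits (degrees/s): [147.25, 147.25, 180, 180, 180, 180].

INTERFACE

Orientations are given as [roll, pitch, yaw] about the fixed x, y, z axes, in that order (R = Rz(yaw) Ry(pitch) Rx(roll)).
In Python, from rig import r gives the robot as it stands.
- The arm moves only by the tool move_arm, never from a script. Its argument "plan" is a list of rows, each an object with "translation": the shift along the tool's x, y, z in cm, a list of three; "twist": the turn, a rotation vector about the tool's x, y, z in degrees, a list of three; "gripper": the finger opening in cm, from 0 to 9.51. A call has 1 to 10 rows; each row is the pose to reach, as a shift and turn from the pose measured when the call began, along the tool's axes at that moment; what a row does not reach only later rows make up. A row lasts 1/8 s, in which the tool goes at most 62.5 mm and 10.7 degrees, less where a joint would pass 70% of its speed; a pose out of reach is approached as far as the arm can. A call with a gripper value outside its range is refused whole. The fingers move at their own pace and stop on an object; "newtons" is the grip in N (left out, the last holds). Time passes only in rows, so rows that repeat a pose let the fingers close. It gives the time, the measured TCP pose, the force and the opening at its end, in the units of the state.
- r.get_state(): the state, without advancing time (a new reading comes with each control period).
- r.read_camera(name): name is "scene" or "top" or "wrist"; returns a dict with "image" (420x560x3 uint8, red, green, blue), "fx", "fy", "cx", "cy" (pixels), "T" (4x4, takes a point from camera to world coordinates); the wrist camera has in their place "T_tool_cam" (4x4, takes a point from camera to tool coordinates, whose origin is the TCP and whose axes are the tool frame's). Camera axes: x right, y up, looking along -z (the intrinsics and any distortion apply to the point x, -y, -z); pixel columns grow to the right and rows downward; lengths in mm; the calibration is good to about 2 mm. A picture is of the moment at which its call begins: read the wrist's pose just before it. There is no depth.
- r.close_job(): hands the job in, once; it reports no verdict.
The state is a dict: "clock": time; "joints": joint angles; "joint_vel": joint speeds; "joint_torque": joint torques, N m; "ee_pos": TCP position; "orientation": TCP orientation; "wrist_force": force on the tool from outside, world axes, zero at the start; "wrist_torque": the same for the moment, N m; "grip_width": opening from 0.0 (shut) to 1.0 (fully open).
Only numpy, scipy, OpenCV 4.12 (cv2) and the standard library are available. Lean on these libraries where they do the work, as an engineer would, in place of code of your own. Each camera call takes 0.05 s, during which the arm holds its last target.

## Working session

There is one attempt and no reset: what is moved stays moved. The work goes in short steps, Python scripts to look and compute and a tool call to move; the robot and the scene stay as the last step left them, time stands still between calls to the robot, and variables do not carry over. Pictures are saved under pics/ and viewed, and the job is handed in when it is done.

Besides the shell and the picture viewer there is one more tool, called by a JSON object that holds its "fn" and its "kwargs", one argument or row to a line. move_arm: Moves the arm, as the interface text tells. Its arguments: {"type":"object","properties":{"plan":{"type":"array"},"newtons":{"type":"number"}},"required":["plan"]}

```bash
ls; mkdir -p pics; python3 - <<'E'
from rig import r
import cv2
print(r.get_state(), r.grip_depth)
for n in("scene","top","wrist"):
    c=r.read_camera(n); cv2.imwrite(f"pics/{n}0.png",c["image"][:,:,::-1])
    print(n,{k:v for k,v in c.items() if k!="image"})
E
```

```text
pics
{'clock': 0.0, 'joints': array([-6.88459161e+01,  7.13387123e+00,  9.46345058e+01,  2.19177893e-03,
        7.83534900e+01, -4.72999303e+00]), 'joint_vel': array([ 1.28172839e-02,  4.00905856e-02, -1.01923844e-04, -5.14567531e-03,
       -1.32187155e-02, -1.06996754e-01]), 'joint_torque': array([ 5.12952884e-04, -4.17609465e+01, -3.59931636e+01,  7.75174750e-02,
        4.93131077e-02, -1.73708859e-04]), 'ee_pos': array([ 283.53145252, -584.17156469,  213.37846246]), 'orientation': array([-95.73869375,  89.87811404, 110.14493845]), 'wrist_force': array([0.4819344 , 0.80036069, 0.0739121 ]), 'wrist_torque': array([-0.00583464,  0.00468405,  0.01684697]), 'grip_width': 1.0011766785561642} 18.8
scene {'fx': 470.3530495598457, 'fy': 470.3530495598457, 'cx': 284.84495604808177, 'cy': 210.1514722377122, 'T': array([[-7.29613941e-01,  4.76791715e-01, -4.90237857e-01,
         1.33905271e+02],
       [-6.83858977e-01, -5.08031757e-01,  5.23679896e-01,
         6.78911048e+02],
       [ 6.29835986e-04,  7.17337712e-01,  6.96725347e-01,
         7.26415702e+02],
       [ 0.00000000e+00,  
[... 280 characters left out ...]
1,  3.68534371e-03,  1.55922088e-02,
         1.87931189e+02],
       [ 1.59008192e-02,  1.08874650e-01,  9.93928305e-01,
         1.12360340e+03],
       [ 0.00000000e+00,  0.00000000e+00,  0.00000000e+00,
         1.00000000e+00]])}
wrist {'fx': 292.22340700162783, 'fy': 292.22340700162783, 'cx': 279.7456312145095, 'cy': 207.18050278409598, 'T_tool_cam': array([[-6.56609392e-04,  2.73096343e-01, -9.61986464e-01,
        -1.70913072e+02],
       [ 9.99999565e-01,  8.16483881e-04, -4.50765536e-04,
        -6.16240555e-02],
       [ 6.62344022e-04, -9.61986341e-01, -2.73096760e-01,
        -7.73198869e+01],
       [ 0.00000000e+00,  0.00000000e+00,  0.00000000e+00,
         1.00000000e+00]])}
```

View pics/scene0.png

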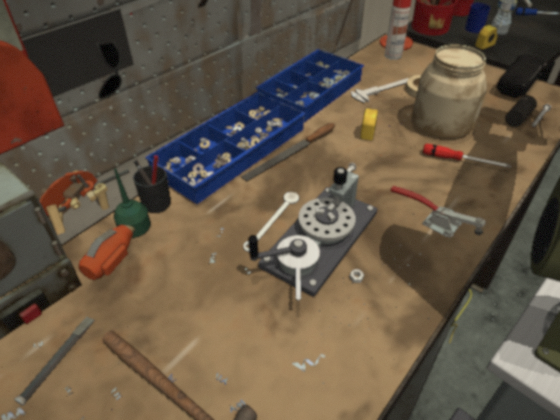

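View pics/top0.png

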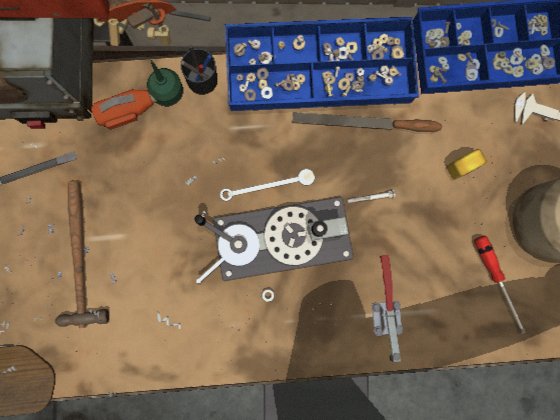

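View pics/wrist0.png

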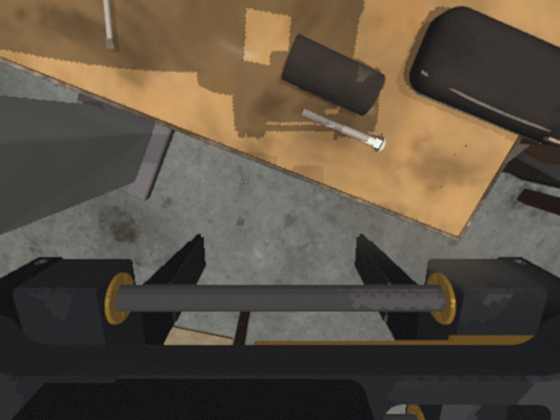

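Top view: knob near (319,228), lever hub (238,243), handle near (202,220), and pointer tip near (198,281). In the scene view the knob is near (340,175), the handle (253,245), and the pointer tip (297,297). I'll zoom in next.

```bash
python3 - <<'E'
import cv2
a=cv2.imread("pics/top0.png")[180:300,180:370]; cv2.imwrite("pics/topz.png",cv2.resize(a,None,fx=4.2,fy=4.2,interpolation=cv2.INTER_CUBIC))
a=cv2.imread("pics/scene0.png")[155:315,230:400]; cv2.imwrite("pics/scenez.png",cv2.resize(a,None,fx=3.7,fy=3.7,interpolation=cv2.INTER_CUBIC))
E
```

```text
(no output)
```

View pics/topz.png

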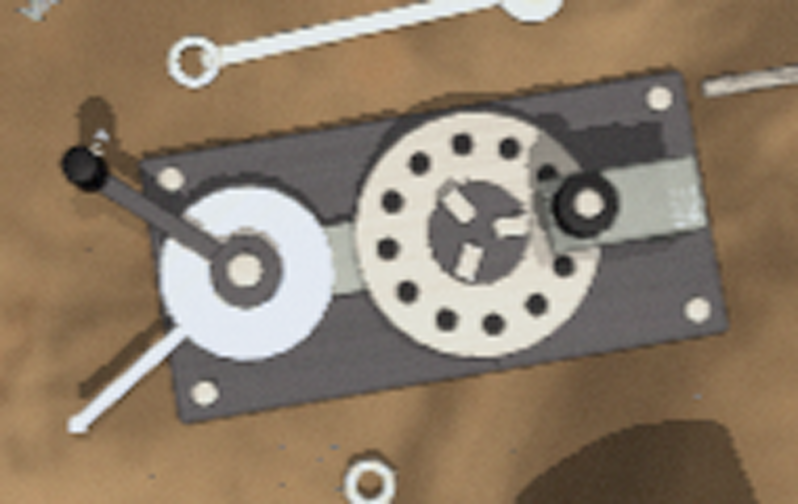

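View pics/scenez.png

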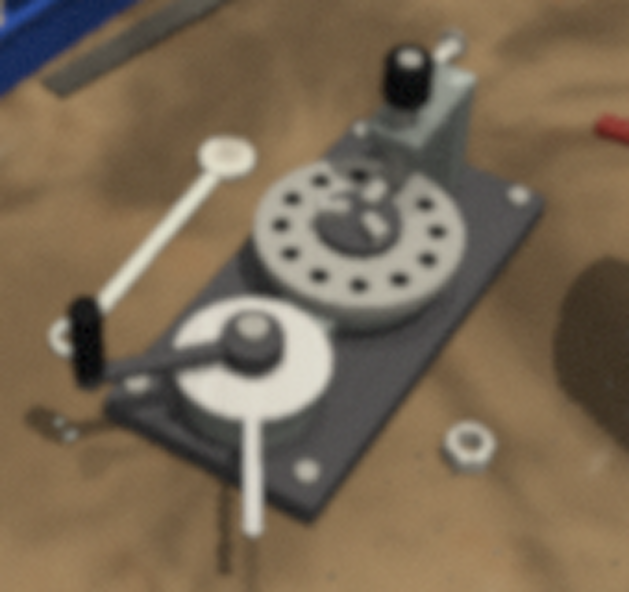

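```bash
cat > h.py <<'E'
import numpy as np
from rig import r
def ray(c,uv,T=None):
    T=c["T"] if T is None else T
    d=np.array([(uv[0]-c["cx"])/c["fx"],-(uv[1]-c["cy"])/c["fy"],-1.]); d=T[:3,:3]@d
    return T[:3,3],d/np.linalg.norm(d)
def plane(o,d,z): return o+d*(z-o[2])/d[2]
def tri(rays):
    A=np.zeros((3,3));b=np.zeros(3)
    for o,d in rays:
        P=np.eye(3)-np.outer(d,d);A+=P;b+=P@o
    p=np.linalg.solve(A,b)
    return p,[round(np.linalg.norm((np.eye(3)-np.outer(d,d))@(p-o)),1) for o,d in rays]
E
python3 - <<'E'
from h import *
np.set_printoptions(precision=1,suppress=True)
t=r.read_camera("top");s=r.read_camera("scene")
Z=lambda p,f,o:((p[0]+.5)/f-.5+o[0],(p[1]+.5)/f-.5+o[1])
tp=lambda p:ray(t,Z(p,4.2,(180,180))); sp=lambda p:ray(s,Z(p,3.7,(230,155)))
for n,a,b in [("knobtop",(591,203),(410,57)),("handletop",(82,165),(85,305)),("hubtop",(245,270),(254,324)),("tip",(73,427),(254,533))]:
    print(n,*tri([tp(a),sp(b)]))
K=plane(*tp((591,203)),141);H=plane(*tp((82,165)),111)
Q=plane(*tp((73,427)),49);B=plane(*tp((180,338)),49)
hub=tri([tp((245,270)),sp((254,324))])[0]
K2=plane(*sp((410,57)),141);Q2=plane(*sp((254,533)),49);B2=plane(*sp((254,420)),49)
print("K",K,K2,"H",H,"Q",Q,Q2,"B",B,B2)
an=lambda v:np.degrees(np.arctan2(v[1],v[0]))
print("ptr dir",an(Q-B),an(Q2-B2),an(Q-hub),an(Q2-hub),"arm",an(H-hub),np.linalg.norm((H-hub)[:2]),"fixture y",an(hub-K),np.linalg.norm((hub-K)[:2]),"tipR",np.linalg.norm((Q-hub)[:2]))
for n,p in [("bolt",(705,88)),("corner",(140,160)),("c2",(180,422)),("c3",(725,328)),("c4",(680,68)),("wrenchend",(193,62)),("nut",(370,485))]: print(n,plane(*tp(p),18 if n[0]=='c' else 8))
E
```

```text
knobtop [545.4  79.2 138.2] [np.float64(0.1), np.float64(0.1)]
handletop [564.2 303.1 107.3] [np.float64(0.1), np.float64(0.1)]
hubtop [519.  231.3  69.8] [np.float64(0.5), np.float64(0.5)]
tip [446.3 312.   43.6] [np.float64(0.9), np.float64(0.9)]
K [545.1  79.5 141. ] [543.5  82.1 141. ] H [563.8 302.6 111. ] Q [447.2 311.9  49. ] [443.1 314.4  49. ] B [488.6 262.6  49. ] [488.2 264.3  49. ]
ptr dir 130.0291925331396 131.97178532394085 131.72903466115994 132.42572588536925 arm 57.92006676972778 84.1944658039058 fixture y 99.75159233004504 154.0086735349266 tipR 107.98635646523834
bolt [613.   8.   8.]
corner [575.3 285.1  18. ]
c2 [449.1 264.3  18. ]
c3 [494.7   1.5  18. ]
c4 [621.5  21.7  18. ]
wrenchend [624.9 260.5   8. ]
nut [418.9 172.9   8. ]
```

```bash
cat >> h.py <<'E'
from scipy.spatial.transform import Rotation as Ro
def pose(st=None):
    st=st or r.get_state()
    return np.array(st["ee_pos"]),Ro.from_euler("xyz",st["orientation"],degrees=True)
def jawyaw():
    p,R=pose(); y=R.as_matrix()[:,1]; return np.degrees(np.arctan2(y[1],y[0]))
def down(yaw):
    # tool x = -z world, y = jaw dir
    a=np.radians(yaw);x=np.array([0,0,-1.]);y=np.array([np.cos(a),np.sin(a),0]);return Ro.from_matrix(np.c_[x,y,np.cross(x,y)])
def rel(p,yaw):
    p0,R=pose(); M=R.as_matrix()
    return np.round(M.T@(np.array(p)-p0)/10,2),np.round((R.inv()*down(yaw)).as_rotvec(degrees=True),1)
def wrays(uv,c,st):
    p,R=pose(st); T=np.eye(4);T[:3,:3]=R.as_matrix();T[:3,3]=p
    return ray(c,uv,T@c["T_tool_cam"])
E
python3 - <<'E'
from h import *
print(jawyaw(),pose()[1].as_matrix().round(2).tolist())
for y in (-32,148): print(rel((564,303,240),y))
print(rel((440,-100,260),-32))
E
```

```text
-64.11528077331943 [[-0.0, 0.44, -0.9], [0.0, -0.9, -0.44], [-1.0, -0.0, -0.0]]
(array([ -2.52, -67.61, -63.97]), array([-32.1,  -0. ,   0. ]))
(array([ -2.52, -67.61, -63.97]), array([1.479e+02, 1.000e-01, 0.000e+00]))
(array([ -4.55, -36.77, -35.22]), array([-32.1,  -0. ,   0. ]))
```

{"fn": "move_arm", "kwargs": {
  "plan": [
    {"translation":[-4.5,-7,-6.5],"twist":[0,0,0],"gripper":6},
    {"translation":[-4.5,-14,-13],"twist":[-5,0,0],"gripper":6},
    {"translation":[-4.5,-18,-17],"twist":[-10,0,0],"gripper":6},
    {"translation":[-4.5,-22,-21],"twist":[-15,0,0],"gripper":6},
    {"translation":[-4.5,-26,-25],"twist":[-20,0,0],"gripper":6},
    {"translation":[-4.5,-30,-29],"twist":[-26,0,0],"gripper":6},
    {"translation":[-4.5,-34,-33],"twist":[-32,0,0],"gripper":6},
    {"translation":[-4.5,-38,-36.5],"twist":[-32,0,0],"gripper":6},
    {"translation":[-4.5,-42,-40],"twist":[-32,0,0],"gripper":6},
    {"translation":[-4.5,-46,-44],"twist":[-32,0,0],"gripper":6}
  ]
}}

```text
clock: 1.5
ee_pos: [473.1, 5.9, 259.9]
orientation: [159.3, 89.9, 37.2]
wrist_force: [0.8, -0.1, -0.1]
grip_width: 0.632
```

```bash
python3 - <<'E'
from h import *
print(jawyaw(),pose()[0],rel((540,230,260),-32),rel((564,303,180),-32))
E
```

```text
-32.11233561584786 [473.08396018   5.89176887 259.85260409] (array([ 1.000e-02, -6.250e+00, -2.254e+01]), array([-0.1, -0.1, -0. ])) (array([  8.01,  -8.1 , -29.99]), array([-0.1, -0.1, -0. ]))
```

{"fn": "move_arm", "kwargs": {
  "plan": [
    {"translation":[0,-2,-5.5],"twist":[0,0,0],"gripper":6},
    {"translation":[0,-4,-11],"twist":[0,0,0],"gripper":6},
    {"translation":[0,-6,-16.5],"twist":[0,0,0],"gripper":6},
    {"translation":[0,-7,-22],"twist":[0,0,0],"gripper":6},
    {"translation":[0,-7,-22],"twist":[0,0,0],"gripper":6}
  ]
}}

```text
clock: 2.12
ee_pos: [530.9, 232.3, 259.1]
orientation: [-98.2, 90.0, 140.0]
wrist_force: [0.1, -0.4, -0.5]
grip_width: 0.628
```

```bash
python3 - <<'E'
from h import *
import cv2,pickle
st=r.get_state();c=r.read_camera("wrist");pickle.dump((st,c),open("w1.pkl","wb"))
cv2.imwrite("pics/w1.png",c["image"][:,:,::-1]);print(pose(st)[0])
E
```

```text
[530.85172934 232.31303825 259.09881341]
```

View pics/w1.png

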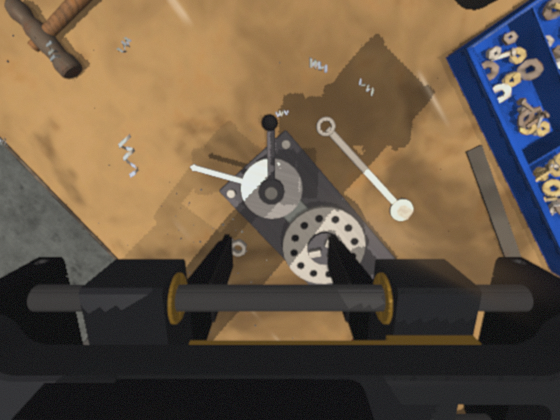

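The wrist view shows the handle top near (269,122), the hub (271,192), and the pointer tip (193,167). Next I'll measure these with masks.

```bash
python3 - <<'E'
from h import *
import pickle,cv2
st,c=pickle.load(open("w1.pkl","rb"))
a=c["image"][90:215,170:330,::-1]
cv2.imwrite("pics/w1z.png",cv2.resize(a,None,fx=4.8,fy=4.8,interpolation=cv2.INTER_CUBIC))
E
```

```text
(no output)
```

View pics/w1z.png

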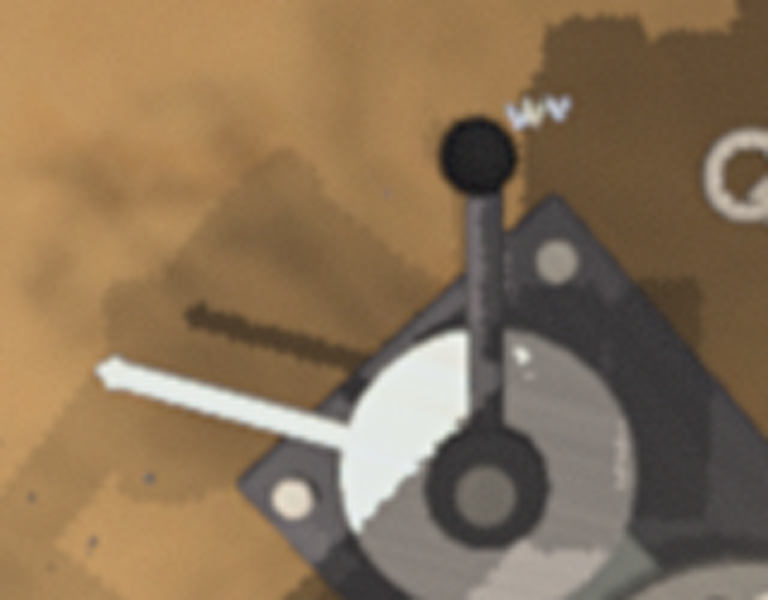

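```bash
python3 - <<'E'
from h import *
import pickle
np.set_printoptions(precision=1,suppress=True)
st,c=pickle.load(open("w1.pkl","rb"))
Z=lambda p,f,o:((p[0]+.5)/f-.5+o[0],(p[1]+.5)/f-.5+o[1])
W=lambda p:wrays(Z(p,4.8,(170,90)),c,st)
t=r.read_camera("top");s=r.read_camera("scene")
tp=lambda p:ray(t,Z(p,4.2,(180,180))); sp=lambda p:ray(s,Z(p,3.7,(230,155)))
for n,a,b,w in [("handletop",(82,165),(85,305),(478,156)),("hubtop",(245,270),(254,324),(486,494)),("tip",(73,427),(254,533),(100,370))]:
    print(n,*tri([tp(a),sp(b),W(w)]),*tri([sp(b),W(w)]))
H=plane(*W((478,156)),111);h=plane(*W((486,494)),70);Q=plane(*W((100,370)),49);B=plane(*W((345,437)),49)
an=lambda v:np.degrees(np.arctan2(v[1],v[0]))
print(H,h,Q,B,"arm",an(H-h),"ptr",an(Q-B),an(Q-h))
E
```

```text
handletop [563.7 304.1 108.4] [np.float64(1.2), np.float64(0.3), np.float64(1.4)] [563.1 305.  109.6] [np.float64(0.6), np.float64(0.6)]
hubtop [518.7 232.1  70.4] [np.float64(0.9), np.float64(0.8), np.float64(1.2)] [518.1 232.8  71.3] [np.float64(0.8), np.float64(0.8)]
tip [445.2 313.1  46.5] [np.float64(2.1), np.float64(0.9), np.float64(1.6)] [444.  313.9  47.4] [np.float64(0.4), np.float64(0.4)]
[563.5 305.4 111. ] [518.4 233.3  70. ] [444.8 314.1  49. ] [490.9 263.6  49. ] arm 57.99602384307379 ptr 132.45244926482377 132.3382560545687
```

```bash
python3 - <<'E'
from h import *
print(rel((563.5,304.5,150),-32),rel((563.5,304.5,77),-32))
E
```

```text
(array([10.98, -1.22, -8.16]), array([-0.1, -0. , -0. ])) (array([18.28, -1.23, -8.16]), array([-0.1, -0. , -0. ]))
```

{"fn": "move_arm", "kwargs": {
  "plan": [
    {"translation":[4,-0.6,-4],"twist":[0,0,0],"gripper":5},
    {"translation":[8,-1.2,-8.2],"twist":[0,0,0],"gripper":5},
    {"translation":[12,-1.2,-8.2],"twist":[0,0,0],"gripper":5},
    {"translation":[16,-1.2,-8.2],"twist":[0,0,0],"gripper":5},
    {"translation":[18.3,-1.2,-8.2],"twist":[0,0,0],"gripper":5},
    {"translation":[18.3,-1.2,-8.2],"twist":[0,0,0],"gripper":5}
  ]
}}

```text
clock: 3.02
ee_pos: [562.4, 302.5, 74.6]
orientation: [-31.2, 89.7, -153.5]
wrist_force: [-1.2, -0.4, -0.3]
grip_width: 0.526
```

```bash
python3 - <<'E'
from h import *
import cv2
st=r.get_state();c=r.read_camera("wrist")
cv2.imwrite("pics/w2.png",c["image"][:,:,::-1]);print(pose(st)[0],jawyaw(),st["wrist_force"])
E
```

```text
[562.3995987  302.5244794   74.55075561] -32.214025284218344 [-1.2242797  -0.37341647 -0.32885563]
```

View pics/w2.png

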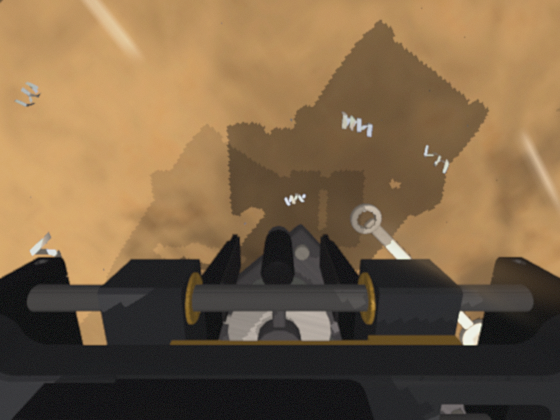

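The handle, at about (278,255), sits midway between the fingers. Closing now.

{"fn": "move_arm", "kwargs": {
  "plan": [
    {"translation":[0,0,0],"twist":[0,0,0],"gripper":1},
    {"translation":[0,0,0],"twist":[0,0,0],"gripper":1},
    {"translation":[0,0,0],"twist":[0,0,0],"gripper":1},
    {"translation":[0,0,0],"twist":[0,0,0],"gripper":1},
    {"translation":[0,0,0],"twist":[0,0,0],"gripper":1}
  ],
  "newtons": 15
}}

```text
clock: 3.7
ee_pos: [563.7, 303.9, 77.4]
orientation: [-84.8, 90.0, 152.9]
wrist_force: [-2.5, 1.3, 4.3]
grip_width: 0.189
```

```bash
python3 - <<'E'
from h import *
p0,R=pose();print(p0,jawyaw())
hub=np.array([518.6,232.5]);a0=np.degrees(np.arctan2(*(p0[:2]-hub)[::-1]));rad=np.linalg.norm(p0[:2]-hub);print(a0,rad)
for d in [8,16,24,32,40,48,56,64,70,74]:
    a=np.radians(a0+d);q=[*(hub+rad*np.array([np.cos(a),np.sin(a)])),p0[2]];print(d,*rel(q,jawyaw()+d))
E
```

```text
[563.70298062 303.89752975  77.38921604] -32.2095526021679
57.71873190070161 84.45049505268179
8 [ 0.   -1.18  0.08] [-8.  0.  0.]
16 [ 0.   -2.33  0.32] [-16.  -0.   0.]
24 [ 0.   -3.44  0.73] [-24.  -0.   0.]
32 [ 0.   -4.48  1.28] [-32.  -0.   0.]
40 [ 0.   -5.43  1.97] [-40.  -0.   0.]
48 [ 0.   -6.28  2.79] [-48.  -0.   0.]
56 [ 0.01 -7.01  3.71] [-56.  -0.   0.]
64 [ 0.01 -7.6   4.73] [-64.  -0.   0.]
70 [ 0.01 -7.94  5.55] [-70.  -0.   0.]
74 [ 0.01 -8.13  6.11] [-74.  -0.   0.]
```

{"fn": "move_arm", "kwargs": {
  "plan": [
    {"translation":[0,-1.18,0.08],"twist":[-8,0,0],"gripper":1},
    {"translation":[0,-2.33,0.32],"twist":[-16,0,0],"gripper":1},
    {"translation":[0,-3.44,0.73],"twist":[-24,0,0],"gripper":1},
    {"translation":[0,-4.48,1.28],"twist":[-32,0,0],"gripper":1},
    {"translation":[0,-5.43,1.97],"twist":[-40,0,0],"gripper":1},
    {"translation":[0,-6.28,2.79],"twist":[-48,0,0],"gripper":1},
    {"translation":[0,-7.01,3.71],"twist":[-56,0,0],"gripper":1},
    {"translation":[0,-7.6,4.73],"twist":[-64,0,0],"gripper":1},
    {"translation":[0,-8.1,6.1],"twist":[-74,0,0],"gripper":1},
    {"translation":[0,-8.1,6.1],"twist":[-74,0,0],"gripper":1}
  ]
}}

```text
clock: 4.95
ee_pos: [461.7, 295.6, 77.4]
orientation: [-146.8, 89.9, 164.9]
wrist_force: [-3.9, 2.2, 1.1]
grip_width: 0.185
```

```bash
python3 - <<'E'
from h import *
import cv2
st=r.get_state();p0,R=pose(st);print(p0,jawyaw(),st["wrist_force"])
hub=np.array([518.6,232.5]);print(np.degrees(np.arctan2(*(p0[:2]-hub)[::-1])))
c=r.read_camera("top")["image"][180:300,180:370,::-1]; cv2.imwrite("pics/t2.png",cv2.resize(c,None,fx=4.2,fy=4.2))
c=r.read_camera("scene")["image"][155:315,230:400,::-1]; cv2.imwrite("pics/s2.png",cv2.resize(c,None,fx=3.7,fy=3.7))
E
```

```text
[461.73484417 295.5682856   77.40751493] 41.711715807286645 [-3.94637332  2.1614544   1.05348548]
132.03921828559768
```

View pics/t2.png

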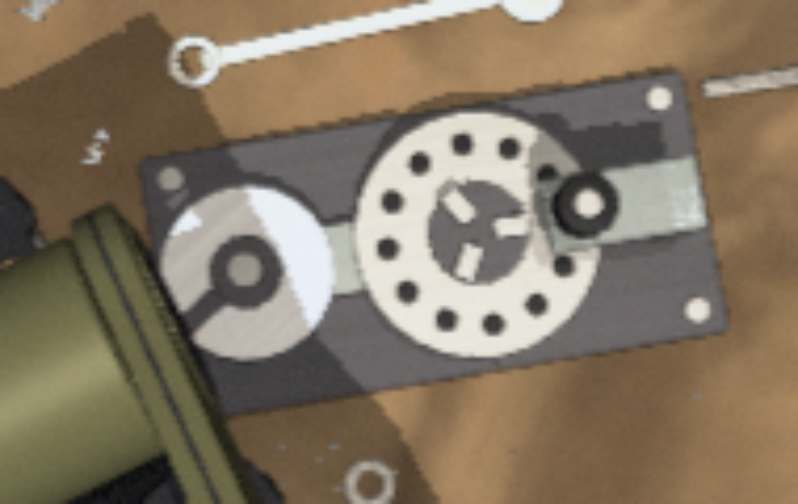

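View pics/s2.png

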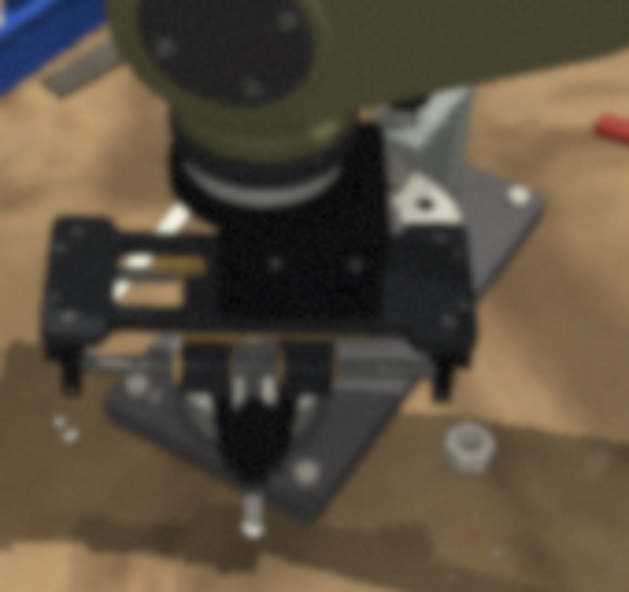

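The lever moved to an estimated 132°, with the pointer tip showing in line beyond the handle at (254,520). I'll release, back up and check.

{"fn": "move_arm", "kwargs": {
  "plan": [
    {"translation":[0,0,0],"twist":[0,0,0],"gripper":6},
    {"translation":[0,0,0],"twist":[0,0,0],"gripper":6},
    {"translation":[0,0,0],"twist":[0,0,0],"gripper":6},
    {"translation":[0,0,0],"twist":[0,0,0],"gripper":6},
    {"translation":[-4,0,0],"twist":[0,0,0],"gripper":6},
    {"translation":[-8,0,0],"twist":[0,0,0],"gripper":6},
    {"translation":[-12,0,3],"twist":[0,0,0],"gripper":6},
    {"translation":[-16,0,6],"twist":[0,0,0],"gripper":6},
    {"translation":[-18,0,9],"twist":[0,0,0],"gripper":6},
    {"translation":[-18,0,9],"twist":[0,0,0],"gripper":6}
  ]
}}

```text
clock: 6.3
ee_pos: [524.2, 227.5, 259.7]
orientation: [91.9, 89.9, 43.4]
wrist_force: [0.3, 0.2, -0.5]
grip_width: 0.631
```

```bash
python3 - <<'E'
from h import *
import cv2,pickle
st=r.get_state();c=r.read_camera("wrist");pickle.dump((st,c),open("w3.pkl","wb"))
cv2.imwrite("pics/w3.png",c["image"][:,:,::-1]);print(pose(st)[0],jawyaw())
E
```

```text
[524.22556827 227.54960857 259.66498408] 41.550253920813915
```

View pics/w3.png

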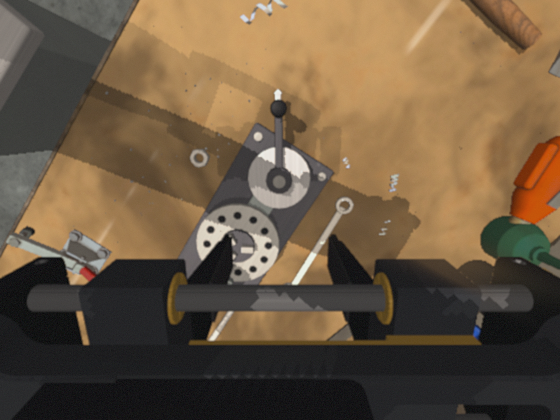

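```bash
python3 - <<'E'
import pickle,cv2
st,c=pickle.load(open("w3.pkl","rb"))
cv2.imwrite("pics/w3z.png",cv2.resize(c["image"][80:200,230:330,::-1],None,fx=5,fy=5,interpolation=cv2.INTER_CUBIC))
E
```

```text
(no output)
```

View pics/w3z.png

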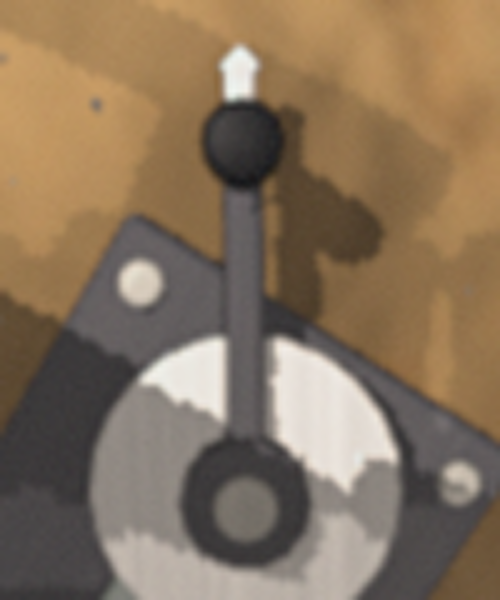

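```bash
python3 - <<'E'
from h import *
import pickle
st,c=pickle.load(open("w3.pkl","rb"))
W=lambda p:wrays(((p[0]+.5)/5-.5+230,(p[1]+.5)/5-.5+80),c,st)
H=plane(*W((243,143)),111);h=plane(*W((246,510)),70);Q=plane(*W((238.5,45)),49)
M=plane(*W((244,320)),63)
an=lambda v:np.degrees(np.arctan2(v[1],v[0]))
print(H,h,Q,"lever",an(H-h),an(M-h),"ptr",an(Q-h))
for z in (230,160,112): print(z,rel((544.5,80,z),9.75))
print(rel((544.5,80,230),-170.25))
print(r.get_state()["joints"])
E
```

```text
[462.08778506 296.40190833 111.        ] [518.88871436 232.93385876  70.        ] [444.26997533 314.81703099  49.        ] lever 131.82705152111265 132.01068266781505 ptr 132.342378650077
230 (array([ 2.75, -8.2 , 12.53]), array([31.8, -0.1,  0. ]))
160 (array([ 9.75, -8.19, 12.54]), array([31.8, -0.1,  0. ]))
112 (array([14.55, -8.19, 12.55]), array([31.8, -0.1,  0. ]))
(array([ 2.75, -8.2 , 12.53]), array([-1.482e+02, -1.000e-01, -1.000e-01]))
[ 1.81321722e+01 -4.27514710e+00  1.02002133e+02  9.06076108e-02
  8.23310986e+01 -2.34302024e+01]
```

The lever is now within 0.5° of the pointer. Next I'll move over the knob.

{"fn": "move_arm", "kwargs": {
  "plan": [
    {"translation":[0,-2,3],"twist":[8,0,0],"gripper":6},
    {"translation":[0,-4,6],"twist":[16,0,0],"gripper":6},
    {"translation":[0,-6,9],"twist":[24,0,0],"gripper":6},
    {"translation":[0,-8.2,12.5],"twist":[31.8,0,0],"gripper":6},
    {"translation":[2,-8.2,12.5],"twist":[31.8,0,0],"gripper":6},
    {"translation":[2,-8.2,12.5],"twist":[31.8,0,0],"gripper":6}
  ]
}}

```text
clock: 7.1
ee_pos: [542.1, 81.0, 233.6]
orientation: [-109.8, 89.5, 170.1]
wrist_force: [0.0, 0.4, 0.5]
grip_width: 0.635
```

```bash
python3 - <<'E'
from h import *
import cv2,pickle
st=r.get_state();c=r.read_camera("wrist");pickle.dump((st,c),open("w4.pkl","wb"))
cv2.imwrite("pics/w4.png",c["image"][:,:,::-1]);print(pose(st)[0],jawyaw())
E
```

```text
[542.05227399  81.00352148 233.5959735 ] 9.864520475185017
```

View pics/w4.png

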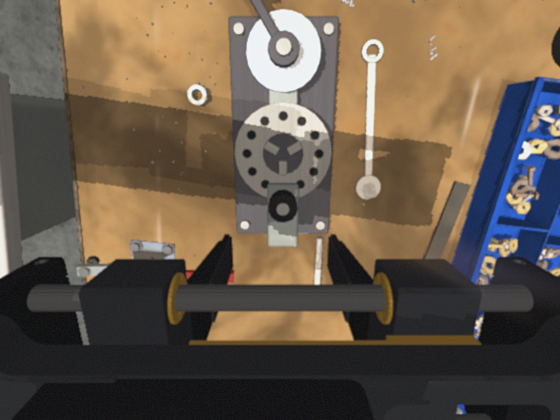

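The knob is at about (283,207), with its top screw near (283,209). I'll triangulate it against the fixed cameras.

```bash
python3 - <<'E'
from h import *
import pickle
np.set_printoptions(precision=1,suppress=True)
st,c=pickle.load(open("w4.pkl","rb"))
t=r.read_camera("top");s=r.read_camera("scene")
Z=lambda p,f,o:((p[0]+.5)/f-.5+o[0],(p[1]+.5)/f-.5+o[1])
w=wrays((283,209),c,st);a=ray(t,Z((591,203),4.2,(180,180)));b=ray(s,Z((410,57),3.7,(230,155)))
print(tri([a,b,w]),tri([b,w]),tri([a,w]),plane(*w,141))
K=(544.7,80.3)
for z in (150,111): print(rel((*K,z),9.75))
E
```

```text
(array([545. ,  80.2, 138.7]), [np.float64(1.0), np.float64(0.3), np.float64(1.2)]) (array([544.3,  81.6, 140.3]), [np.float64(0.4), np.float64(0.4)]) (array([545.7,  78.1, 127.1]), [np.float64(0.5), np.float64(0.5)]) [544.5  82.1 141. ]
(array([8.7, 0.1, 0.1]), array([ 0.1, -0.1,  0.1]))
(array([12.6,  0.1,  0.1]), array([ 0.1, -0.1,  0.1]))
```

{"fn": "move_arm", "kwargs": {
  "plan": [
    {"translation":[4,0.15,0],"twist":[0,0,0],"gripper":6},
    {"translation":[8,0.15,0],"twist":[0,0,0],"gripper":6},
    {"translation":[11,0.15,0],"twist":[0,0,0],"gripper":6},
    {"translation":[12.3,0.15,0],"twist":[0,0,0],"gripper":6},
    {"translation":[12.3,0.15,0],"twist":[0,0,0],"gripper":6},
    {"translation":[12.3,0.15,0],"twist":[0,0,0],"gripper":6}
  ]
}}

```text
clock: 8.0
ee_pos: [546.2, 82.1, 115.9]
orientation: [153.9, 89.9, 73.8]
wrist_force: [0.1, -1.1, 0.2]
grip_width: 0.632
```

```bash
python3 - <<'E'
from h import *
import cv2
st=r.get_state();c=r.read_camera("wrist")
cv2.imwrite("pics/w5.png",c["image"][:,:,::-1]);print(pose(st)[0],jawyaw(),st["wrist_force"])
c=r.read_camera("scene")["image"][110:270,250:430,::-1]; cv2.imwrite("pics/s5.png",cv2.resize(c,None,fx=3.7,fy=3.7))
E
```

```text
[546.23764349  82.14321266 115.89847766] 9.89047083867552 [ 0.14728108 -1.05801131  0.17242461]
```

View pics/w5.png

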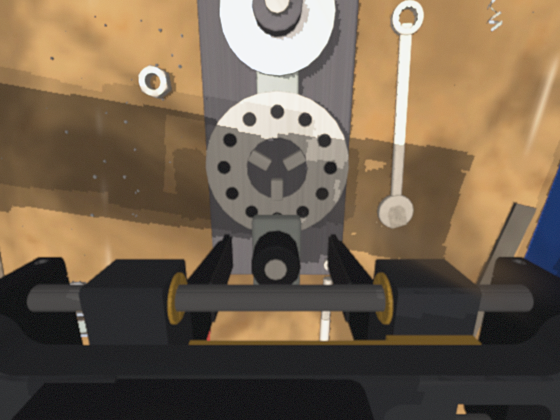

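View pics/s5.png

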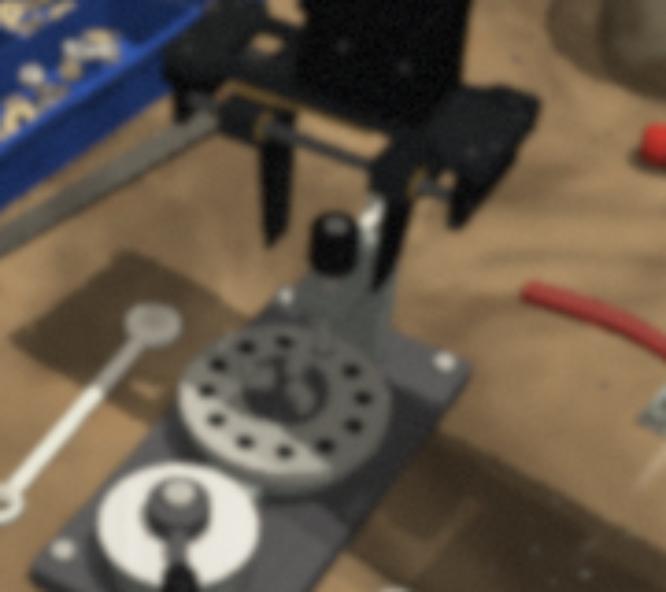

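```bash
python3 - <<'E'
from h import *
for i in range(4):
    r.read_camera("scene"); print(pose()[0])
E
```

```text
[546.02083673  81.93146236 115.62391962]
[545.78990741  81.85343517 115.32331456]
[545.6091138   81.85021306 115.02983522]
[545.42010915  81.8187852  114.76602413]
```

The tool sits about 4 mm higher than I want, so I'll lower it and then close on the knob.

{"fn": "move_arm", "kwargs": {
  "plan": [
    {"translation":[0.4,0,0],"twist":[0,0,0],"gripper":6},
    {"translation":[0.4,0,0],"twist":[0,0,0],"gripper":6},
    {"translation":[0.4,0,0],"twist":[0,0,0],"gripper":1.5},
    {"translation":[0.4,0,0],"twist":[0,0,0],"gripper":1.5},
    {"translation":[0.4,0,0],"twist":[0,0,0],"gripper":1.5},
    {"translation":[0.4,0,0],"twist":[0,0,0],"gripper":1.5},
    {"translation":[0.4,0,0],"twist":[0,0,0],"gripper":1.5},
    {"translation":[0.4,0,0],"twist":[0,0,0],"gripper":1.5}
  ],
  "newtons": 40
}}

```text
clock: 9.3
ee_pos: [543.8, 81.6, 110.7]
orientation: [-106.7, 89.7, 173.2]
wrist_force: [-6.3, -1.0, 3.7]
grip_width: 0.288
```

```bash
python3 - <<'E'
from h import *
st=r.get_state();print(pose(st)[0],jawyaw(),st["wrist_force"],st["grip_width"]*95)
import cv2
c=r.read_camera("scene")["image"][110:270,250:430,::-1]; cv2.imwrite("pics/s6.png",cv2.resize(c,None,fx=3.7,fy=3.7))
E
```

```text
[543.81238101  81.55334474 110.66761002] 9.883941111936485 [-6.31322872 -1.00981725  3.74430023] 27.322853469570166
```

View pics/s6.png

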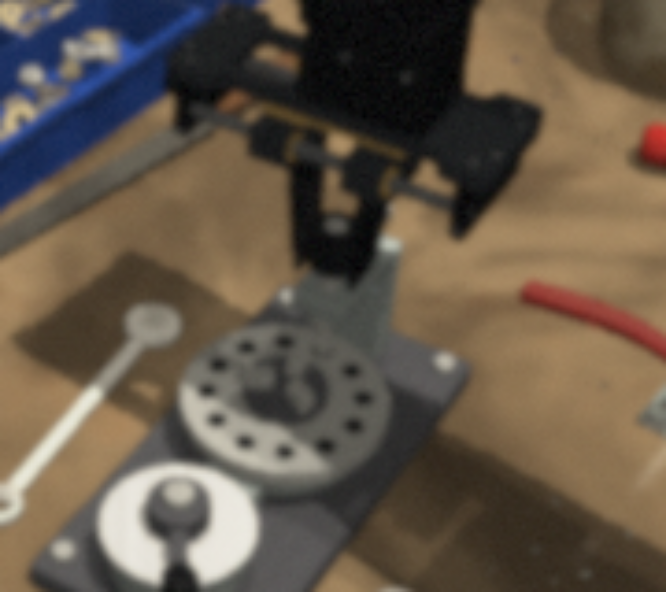

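{"fn": "move_arm", "kwargs": {
  "plan": [
    {"translation":[-0.3,0,0],"twist":[0,0,0],"gripper":1.5},
    {"translation":[-0.6,0,0],"twist":[0,0,0],"gripper":1.5},
    {"translation":[-0.9,0,0],"twist":[0,0,0],"gripper":1.5},
    {"translation":[-1.2,0,0],"twist":[0,0,0],"gripper":1.5},
    {"translation":[-1.5,0,0],"twist":[0,0,0],"gripper":1.5},
    {"translation":[-1.6,0,0],"twist":[0,0,0],"gripper":1.5},
    {"translation":[-1.6,0,0],"twist":[0,0,0],"gripper":1.5},
    {"translation":[-1.6,0,0],"twist":[0,0,0],"gripper":1.5}
  ],
  "newtons": 50
}}

```text
clock: 10.35
ee_pos: [543.7, 81.5, 126.4]
orientation: [-106.1, 89.6, 173.8]
wrist_force: [2.8, 0.4, -8.9]
grip_width: 0.288
```

```bash
python3 - <<'E'
from h import *
st=r.get_state();print(pose(st)[0],jawyaw(),st["wrist_force"],st["grip_width"]*95)
import cv2
c=r.read_camera("scene")["image"][150:230,300:400,::-1]; cv2.imwrite("pics/s7.png",cv2.resize(c,None,fx=7,fy=7,interpolation=cv2.INTER_CUBIC))
c=r.read_camera("wrist")["image"][:,:,::-1]; cv2.imwrite("pics/w7.png",c)
E
```

```text
[543.70613333  81.52704414 126.39629642] 9.884375883984498 [ 2.79622601  0.44660049 -8.92827908] 27.358333794289596
```

View pics/s7.png

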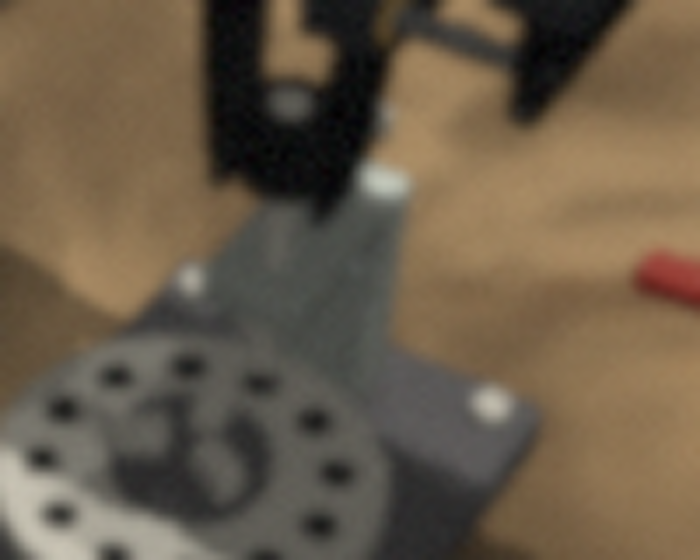

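View pics/w7.png

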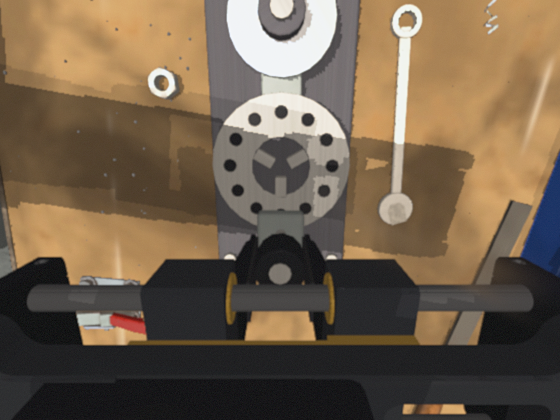

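{"fn": "move_arm", "kwargs": {
  "plan": [
    {"translation":[-0.05,0,0],"twist":[0,0,0],"gripper":1.5},
    {"translation":[-0.05,0,0],"twist":[0,0,0],"gripper":1.5},
    {"translation":[-0.05,0,0],"twist":[0,0,0],"gripper":1.5},
    {"translation":[-0.05,0,0],"twist":[0,0,0],"gripper":1.5},
    {"translation":[-0.05,0,0],"twist":[0,0,0],"gripper":1.5},
    {"translation":[-0.05,0,0],"twist":[0,0,0],"gripper":1.5}
  ]
}}

```text
clock: 11.2
ee_pos: [543.7, 81.5, 126.8]
orientation: [-106.4, 89.6, 173.5]
wrist_force: [3.8, 0.1, -11.2]
grip_width: 0.285
```

```bash
python3 - <<'E'
from h import *
t=r.read_camera("top");s=r.read_camera("scene")
st=r.get_state();print(pose(st)[0],st["wrist_force"],st["grip_width"]*95)
import cv2
a=t["image"][170:310,170:400,::-1];cv2.imwrite("pics/t8.png",cv2.resize(a,None,fx=3.4,fy=3.4))
a=s["image"][155:315,230:400,::-1];cv2.imwrite("pics/s8.png",cv2.resize(a,None,fx=3.7,fy=3.7))
b=ray(s,(341.5,164.7)); K=np.array([544.7,80.8]); k=np.dot(K-b[0][:2],b[1][:2])/np.dot(b[1][:2],b[1][:2]);print("knob top z",(b[0]+k*b[1])[2])
E
```

```text
[543.67146778  81.5477468  126.80764856] [  4.26974355   0.62684876 -11.32113175] 27.008506648613075
knob top z 153.06986210112746
```

View pics/t8.png

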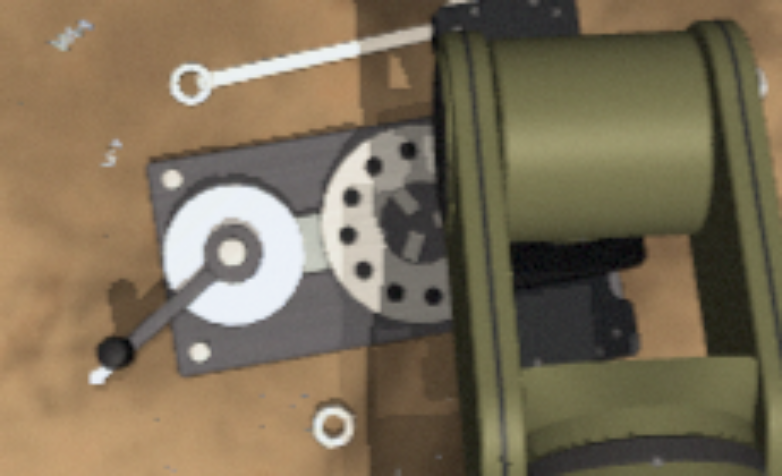

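View pics/s8.png

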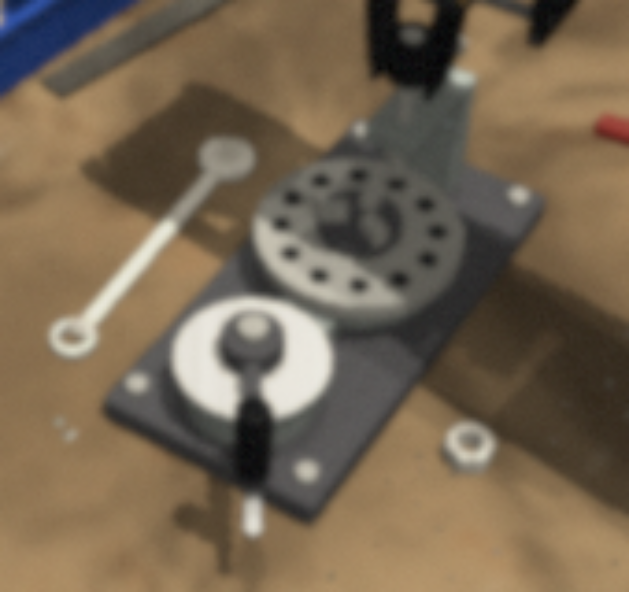

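The lever still covers the pointer, and the knob top is about 15 mm higher. The pull has risen past the spring force, so it's at the stop. I'm handing it in.

```bash
python3 - <<'E'
from rig import r
print(r.close_job()); s=r.get_state(); print(s["clock"],s["ee_pos"],s["wrist_force"],s["grip_width"])
E
```

```text
the job is handed in; nothing more can be done
None
the job is handed in; nothing more can be done
```

I swung the brake lever over the setting pointer and let go of it. Then I gripped the plunger knob and pulled it up to its stop, and handed in the job while still holding it. The clock stood at about 11 s of the 45 s allowed; no verdict was given.

- **Lever:** after release it measured 131.8–132.0° against 132.3° for the pointer, well inside 0.08 rad (4.6°). A last look from two cameras, with the knob held, showed it unmoved.
- **Plunger:** the tool rose about 16 mm. The pull was 9 N there and about 11 N after another 0.4 mm, so the plunger is against its stop. In the scene camera the knob top rose about 14.5 mm. That is slightly less than the tool's travel, but within the camera's accuracy and above the 12 mm needed.
- **Grip:** set to 50 N, with the fingers stopped on the 28 mm knob at about 27 mm. The pin was hidden from view, so I judged it clear of the hole from the lift alone.
- **Loose things:** the wrench and nut look unmoved. The arm hid the bolt in the last pictures, but nothing came near it.
- **Disagreement:** for the knob's height, the top and wrist cameras alone gave 127 mm against about 139–140 mm from the others. Those two views are nearly parallel, so I used the scene camera's figure.

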